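# Hitch the funnel holder onto the stand's ball and latch it

## Task

Mount the funnel holder on the stand: carry it over with its beam along the stand, lower it gently until its socket cup sits fully down on the ball and its funnel plate lies on the cross bar, and only then let go of it. Then press the latch lever down until it snaps under its catch and stays down. Do not force the stand, and leave the funnel, the screw cap, the beaker and the jar where they are.

Things in the scene. Friction and masses are not known exactly. Their poses are not given: they have to be found in the camera images.
- holder: Loose aluminium funnel holder, 198 mm long, 0.36 to 0.6 kg. Origin: centre of the socket cup's mouth (its underside), z up; x runs along the beam to the funnel plate. Beam: x 21 to 118 mm, 18 mm wide in y, z 22 to 44. It starts standing level on the bench on the cup's rim and the plate's flange.
- holder_cup (a point): In the socket cup, at its flat inner ceiling, 30 mm above the holder's origin; the ball's top stops here. Mouth down, 62 mm outside and about 52 mm inside at the mouth, narrowing to 40 mm inside at 16 mm above it. Closed top at z 44 mm.
- holder_grip (a point): Middle of the beam's free length, at x 92, y 0, z 33 mm in the holder's frame: the place to grip it, its 18 mm width between the fingers.
- holder_plate (a point): Underside of the funnel plate where the cross bar goes: x 130, y 0, z 22 mm in the holder's frame. The plate: x 112 to 170 mm, 60 mm wide in y, z 22 to 30, with a 26 mm hole at x 148 and a flange under its far edge (x 164 to 170) down to z 0.
- latch (a joint): Angle of the latch lever, rad: 0 raised, 0.60 rad above the beam; grows as it is pressed; 0.60 level, 0.66 lower stop. A steel flap 20 mm wide, 67 long, 6 thick, hinged across the holder at x -14, z 52 mm and pointing to +x. A spring raises it again unless pushed past about 0.62; then the catch snaps over its tip and holds it at about 0.60. Its cheeks, x -21 to -7, rise to z 59.
- latch_pad (a point): Point on the lever's upper face, 42 mm from the hinge, to press down on with a shut gripper: raised it lies at x 19, z 78 mm, latched at x 28, z 55 mm in the holder's frame. Needs 2 N at first, about 9 N near the end, then a hard stop. The raised lever's tip lies at x 39, z 88 mm.
- holder_catch (a point): Top of the sprung catch on the beam: it and its post take up x 49 to 70 mm, 18 mm wide, up to z 67 mm in the holder's frame. It gives way towards +x when the lever's tip passes, then snaps back over it. Do not press here.
- stand: Fixed stand. Origin: on the bench right below the ball's centre, z up; x runs along the stand from the ball to the cross bar; the mounted holder's x points the same way. Base: x -50 to 170 mm, 120 wide, 16 high. A steel ball, 36 mm across, on a neck. Its height differs every time and is NOT reported: its centre is 95 to 140 mm above the bench; find it by feel or by eye. It does not give.
- stand_rod (a point): On the base at x 60 mm, foot of the rod that carries the bracket with ball and cross bar. The bracket's spine lies 25 to 45 mm below the ball's centre (x -12 to 140, 24 wide). Seated, the holder is level with its origin 12 mm below the ball's centre (83 to 128 mm above the bench).
- stand_bar (a point): On the base right below the middle of the cross bar, at x 130 mm. The bar (x 126 to 134 mm, 92 wide in y) has its top 10 mm above the ball's centre and moves in height with the ball. A lug at each end rises 18 mm more, leaving about 6 mm on either side of the funnel plate.
- funnel: Bystander: green funnel standing mouth down, 80 mm across, 75 mm high. Origin: centre of its underside.
- screw_cap: Bystander: flat red screw cap, 52 mm across, 13 mm high. Origin: centre of its underside.
- beaker: Bystander: clear beaker, 84 mm across, 95 mm high. Origin: centre of its underside.
- jar: Bystander: white jar, 90 mm across, 110 mm high. Origin: centre of its underside.

How it is judged (in metres and radians):
On the way, in this order (a step that is already met when the one before it is completed fails the run):
1. still gripped, the lever not yet pressed, the holder rests on the stand: socket over the ball, beam along the stand, level (horizontal distance between holder and stand below 0.005 m and angle between the x axis of holder and the x axis of stand, either way round below 0.1 rad and x of holder_grip in the frame of stand above 0.08 m and angle between holder's own z axis and vertical below 0.08 rad and contact force between holder and stand above 1 N and contact force between the fingers and holder above 8 N and linear speed of holder below 0.03 m/s and value of joint latch below 0.1 rad), for 0.2 s.
2. the lever is down past its catch while the holder sits on the stand (value of joint latch above 0.57 rad and horizontal distance between holder and stand below 0.005 m and angle between holder's own z axis and vertical below 0.06 rad), for 0.1 s.
At the end, for the whole second after the job is handed in: The holder rests on the stand, let go and still: the socket over the ball (within 5 mm), beam along the stand (within 0.1 rad) with the plate on the cross bar, level within 0.05 rad, and the latch lever held down by its catch (joint above 0.57 rad) (horizontal distance between holder and stand below 0.005 m and angle between the x axis of holder and the x axis of stand, either way round below 0.1 rad and x of holder_grip in the frame of stand above 0.08 m and angle between holder's own z axis and vertical below 0.05 rad and z of holder in the frame of stand above 0.075 m and value of joint latch above 0.57 rad and linear speed of holder below 0.02 m/s and contact force between holder and stand above 1 N); the robot touches nothing.
It fails at once if the holder is forced onto the stand (more than 45 N) (contact force between holder and stand above 45 N).
It fails at once if the funnel, screw cap, beaker or jar is moved more than 30 mm (distance of any of funnel, screw_cap, beaker, jar from where it was at the start of the episode above 0.03 m).
It also fails if it takes over 58 s, if anything falls off the work surface, if the arm or the gripper's body presses on something with over 40 N, if the wrist force passes 120 N, or if a joint passes its speed limit or range.

## Robot

A 6-joint arm with a two-finger parallel gripper is mounted at the origin on the work surface. World frame = base frame: x ahead of the robot, y to its left, z up, the work surface at z = 0. Lengths are in m, angles in degrees, forces in N, time in s.
With the tool pointing down it reaches from about 0.4 to 0.825 m from the base axis. Payload 7 kg.
Tool frame: the origin (TCP) lies at the very end of the fingers, on their centre line; the grasp point (between the pads) lies 19 mm behind it (ctrl.grip_depth is the z of the grasp point in the tool frame, in m); z points along the fingers, y is the direction in which the jaws open and shut (so a half turn about z gives the same grasp; the last joint's range is limited). The gripper opens to 88 mm and grips with 3 to 60 N. Pads are 19 mm wide; open, the fingers measure 130 mm over their backs; the gripper's body (78 mm by 193 mm) begins 47 mm behind the grasp point.
Start: joints at [91.736, 20.546, 0.682, 0, -70.136, -16.507], TCP at [0.172, 0.653, 0.227] pointing down, gripper open.
Joint ranges: [-176.03, 176.03], [-82.01, 121.73], [-58.28, 71.71], [-173.87, 95.51], [-174.79, -0.11], [-173.66, 173.66]. Speed limits (degrees/s): [136.94, 136.94, 172.46, 180, 180, 180].

## Interface

Orientations are given as [roll, pitch, yaw] about the fixed x, y, z axes, in that order (R = Rz(yaw) Ry(pitch) Rx(roll)).
In Python, from plant import telemetry, snapshot, job, models, ctrl gives the robot as it stands.
- The arm moves only by the tool jog_arm, never from a script. Its argument "targets" is text: rows parted by semicolons, each of 7 numbers parted by spaces: the shift along the tool's x, y, z in m, then the turn, a rotation vector about the tool's x, y, z in degrees, then the gripper command: -1 is shut, 1 is fully open, values between are in proportion. A call has exactly 8 rows; each row is the pose to reach, as a shift and turn from the pose measured when the call began, along the tool's axes at that moment; what a row does not reach only later rows make up. A row lasts 1/8 s, in which the tool goes at most 62.5 mm and 10.7 degrees, less where a joint would pass 70% of its speed; a pose out of reach is approached as far as the arm can. A call with a gripper value outside its range is refused whole. The fingers move at their own pace and stop on an object; the grip force is fixed at half the most. Time passes only in rows, so rows that repeat a pose let the fingers close, or fill a call up. It gives the time, the measured TCP pose, the force and the opening at its end, in the units of the state.
- telemetry.get_obs(): the state, without advancing time (a new reading comes with each control period).
- snapshot(name): name is "scene" or "top"; returns a dict with "img" (384x512x3 uint8, red, green, blue), "range_z" (384x512 float32, m along the optical axis (not along the pixel's ray), 0 where there is no reading), "intrinsics" (3x3 intrinsics, pixels), "R" (3x3) and "t" (3): a world point X has camera coordinates R X + t. Camera axes: x right, y down, z forward; pixel columns grow to the right and rows downward; lengths in m; the calibration is good to about 2 mm. A picture is of the moment at which its call begins.
- job.close_job(): hands the job in, once; it reports no verdict.
Trained networks look in a picture, given as the dict that the camera call returned (one of the last four; its "shot" number tells which), for a name from the list of things; names that differ only in an ending like _2 or _b are one class to them, and where a whole thing is asked for, a point or a joint stands for the part that bears it (a point fixed in the world has none). Each returns a list of dicts, best first, with "conf" (0 to 1); they miss things now and then, are a little off and sometimes report something else, mostly with a low value. They report only what shows in the picture. A call takes as long as a camera call.
- models.cut_out(name, picture): "region" (384x512 bool, what is visible of it) and "uv" ([column, row] in pixels, amid what is visible of it).
- models.spot_point(name, picture): "uv" ([column, row] in pixels: a listed point, or the origin of a listed thing).
The state is a dict: "clock": time; "joint_pos": joint angles; "qvel": joint speeds; "tau": joint torques, N m; "tool_pos": TCP position; "orientation": TCP orientation; "force": force on the tool from outside, world axes, zero at the start; "moment": the same for the moment, N m; "opening": finger opening in m.
Only numpy, scipy, OpenCV 4.12 (cv2) and the standard library are available. Lean on these libraries where they do the work, as an engineer would, in place of code of your own. Each camera call takes 0.05 s, during which the arm holds its last target.

## Working session

There is one attempt and no reset: what is moved stays moved. The work goes in short steps, Python scripts to look and compute and a tool call to move; the robot and the scene stay as the last step left them, time stands still between calls to the robot, and variables do not carry over. Pictures are saved under pics/ and viewed, and the job is handed in when it is done.

Besides the shell and the picture viewer there is one more tool, called after ">>>" as name(argument=value, ...) on one line, values as JSON. jog_arm: Moves the arm, as the interface text tells. Its arguments: {"type":"object","properties":{"targets":{"type":"string"}},"required":["targets"]}

```bash
ls; mkdir -p pics
cat > h.py <<'E'
import numpy as np, cv2
from plant import telemetry, snapshot, job, models, ctrl
def P(s,u,v,z=None):
    K=np.array(s["intrinsics"]);R=np.array(s["R"]);t=np.array(s["t"])
    if z is None: z=s["range_z"][int(round(v)),int(round(u))]
    c=np.linalg.inv(K)@np.array([u,v,1])*z
    return R.T@(c-t)
def cloud(s):
    K=np.array(s["intrinsics"]);R=np.array(s["R"]);t=np.array(s["t"])
    v,u=np.mgrid[0:384,0:512];z=s["range_z"]
    c=np.stack([(u-K[0,2])/K[0,0]*z,(v-K[1,2])/K[1,1]*z,z],-1)
    return (c-t)@R
def ray(s,u,v,h):
    K=np.array(s["intrinsics"]);R=np.array(s["R"]);t=np.array(s["t"])
    d=R.T@np.linalg.inv(K)@np.array([u,v,1]);o=-R.T@t
    return o+d*(h-o[2])/d[2]
def proj(s,X):
    c=np.array(s["R"])@np.array(X)+s["t"];p=np.array(s["intrinsics"])@c;return p[:2]/p[2]
def save(s,n): cv2.imwrite("pics/"+n,s["img"][:,:,::-1])
E
python3 - <<'E'
from h import *
np.set_printoptions(precision=4,suppress=True)
print(telemetry.get_obs(),ctrl.grip_depth)
for n in("scene","top"):
    s=snapshot(n);save(s,n+"0.png");np.savez("shot_"+n+".npz",**{k:s[k] for k in("img","range_z","intrinsics","R","t")})
    print(n,np.array(s["R"]),s["t"],s["intrinsics"])
    for k in("holder_cup","holder_grip","holder_plate","latch_pad","holder_catch","stand_rod","stand_bar","stand","holder","funnel","screw_cap","beaker","jar"):
        r=models.spot_point(k,s)
        print(k,[(np.round(a["uv"],1),round(a["conf"],2)) for a in r[:2]])
E
```

```text
pics
{'clock': 0.0, 'joint_pos': array([ 91.7347,  20.5932,   0.6327,  -0.0201, -70.1344, -16.5062]), 'qvel': array([-0.0173,  0.0154, -0.0084, -0.0104,  0.0692, -0.0309]), 'tau': array([  0.0012, -58.2727,  29.3047,   6.9969,   0.0069,  -0.0002]), 'tool_pos': array([0.172 , 0.6522, 0.2256]), 'orientation': array([179.9036,  -0.0089, -14.7783]), 'force': array([-0.1297,  0.4662, -0.6626]), 'moment': array([ 0.0304,  0.0158, -0.0034]), 'opening': 0.0875858699026337} -0.0188
scene [[ 0.8898  0.4562  0.0115]
 [ 0.3011 -0.5679 -0.766 ]
 [-0.3429  0.6851 -0.6427]] [-0.4726 -0.0928  1.2055] [[387.8165   0.     254.6251]
 [  0.     387.8165 184.3186]
 [  0.       0.       1.    ]]
holder_cup [(array([283.5, 158.6]), 0.55)]
holder_grip [(array([306.1, 174.1]), 0.71)]
holder_plate [(array([317.1, 180.9]), 0.75)]
latch_pad [(array([195.9, 276. ]), 0.52), (array([303.4, 174.1]), 0.46)]
holder_catch [(array([299.9, 158.1]), 0.81)]
stand_rod [(array([219.5, 277.2]), 0.59)]
stand_bar [(array([250. , 285.2]), 0.59), (array([315.7, 182.8]), 0.34)]
stand []
holder [(array([280.3, 168.9]), 0.68)]
funn
[... 341 characters left out ...]
    251.7846]
 [  0.     392.1083 191.9728]
 [  0.       0.       1.    ]]
holder_cup [(array([179.2, 196.6]), 0.66)]
holder_grip [(array([190.2, 168.5]), 0.77)]
holder_plate [(array([196.6, 157.5]), 0.59)]
latch_pad [(array([178.4, 188.2]), 0.51)]
holder_catch [(array([184.5, 177.2]), 0.7), (array([368. , 207.3]), 0.38)]
stand_rod [(array([319.4, 185.3]), 0.91), (array([179. , 189.9]), 0.2)]
stand_bar [(array([310.6, 165.1]), 0.58)]
stand [(array([323.1, 205.8]), 0.8)]
holder [(array([177.5, 199.7]), 0.67)]
funnel [(array([251.2, 170.8]), 0.85)]
screw_cap [(array([247.9, 222.4]), 0.77), (array([176.3, 200.9]), 0.18)]
beaker [(array([117.5, 207.8]), 0.71)]
jar [(array([370. , 210.4]), 0.95)]
```

Run:
```python
import cv2
for n,(x0,y0,x1,y1) in(("scene",(100,100,400,360)),("top",(90,100,410,260))):
    i=cv2.imread(f"pics/{n}0.png")[y0:y1,x0:x1]
    cv2.imwrite(f"pics/{n}0c.png",cv2.resize(i,None,fx=2.3,fy=2.3,interpolation=cv2.INTER_CUBIC))
```

```text
(no output)
```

View pics/scene0c.png

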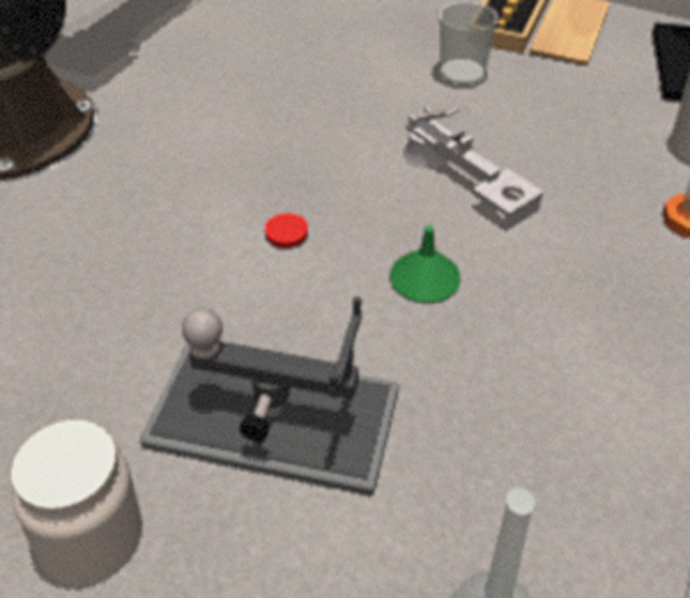

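View pics/top0c.png

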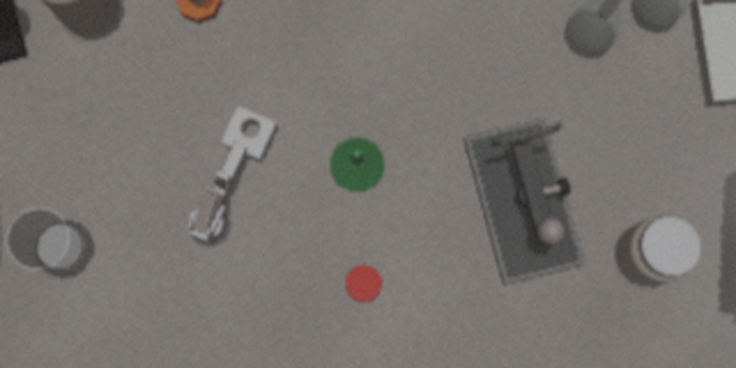

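The scene view shows the stand (ball near crop pixel 203,328) and the holder at the upper right. The top view shows the holder at left, with its plate away from the robot, and the stand at right. Next I'll measure both from depth.

```bash
cat > m.py <<'E'
from h import *
np.set_printoptions(precision=4,suppress=True)
from scipy.optimize import least_squares
for n in("scene","top"):
    s=dict(np.load(f"shot_{n}.npz"));C=cloud(s);ok=s["range_z"]>0
    # table check
    z=C[...,2]; print(n,"table z median",np.median(z[ok&(abs(z)<.02)]))
    rough_ball = P(s,*( (188,242) if n=="scene" else (329,200)))
    print("ball pix",rough_ball)
    m=ok&(np.linalg.norm(C[...,:2]-rough_ball[:2],axis=-1)<.03)&(z>rough_ball[2]-.02)
    p=C[m]; f=least_squares(lambda c:np.linalg.norm(p-c,axis=1)-.018,rough_ball-[0,0,.018],loss="soft_l1",f_scale=.002)
    print("ball centre",f.x,len(p),"rms",np.sqrt(np.mean(f.fun**2)))
    # near stand
    b=f.x
    m=ok&(np.linalg.norm(C[...,:2]-(b[:2]+[.05,0]),axis=-1)<.15)
    hist=np.histogram(z[m],bins=np.arange(-.01,.2,.005));print(list(zip(np.round(hist[1],3),hist[0])))
    # base rect
    mb=m&(z>.010)&(z<.021)
    q=C[mb][:,:2].astype(np.float32)
    print("base rect",cv2.minAreaRect(q))
    g=P(s,*((306,174) if n=="scene" else (190,168)));print("grip",g)
    mh=ok&(np.linalg.norm(C[...,:2]-g[:2],axis=-1)<.14)&(z>.012)
    print(np.histogram(z[mh],bins=np.arange(0.01,.1,.005)))
    ps=C[mh&(z>.024)&(z<.034)];print("plate rect",cv2.minAreaRect(ps[:,:2].astype(np.float32)),len(ps))
    q=C[mh&(z>.037)&(z<.048)];c=q.mean(0);u,d,vt=np.linalg.svd(q-c);print("beam",c,vt[0],np.degrees(np.arctan2(vt[0][1],vt[0][0])))
E
python3 m.py
```

```text
scene table z median -0.0004124323892590756
ball pix [ 0.5146 -0.2608  0.125 ]
ball centre [ 0.5065 -0.2535  0.1118] 246 rms 0.0008746035874015104
[(np.float64(-0.01), np.int64(3)), (np.float64(-0.005), np.int64(4335)), (np.float64(0.0), np.int64(2738)), (np.float64(0.005), np.int64(161)), (np.float64(0.01), np.int64(1021)), (np.float64(0.015), np.int64(2596)), (np.float64(0.02), np.int64(22)), (np.float64(0.025), np.int64(9)), (np.float64(0.03), np.int64(6)), (np.float64(0.035), np.int64(13)), (np.float64(0.04), np.int64(26)), (np.float64(0.045), np.int64(48)), (np.float64(0.05), np.int64(49)), (np.float64(0.055), np.int64(92)), (np.float64(0.06), np.int64(82)), (np.float64(0.065), np.int64(63)), (np.float64(0.07), np.int64(101)), (np.float64(0.075), np.int64(126)), (np.float64(0.08), np.int64(186)), (np.float64(0.085), np.int64(528)), (np.float64(0.09), np.int64(32)), (np.float64(0.095), np.int64(8)), (np.float64(0.1), np.int64(22)), (np.float64(0.105), np.int64(116)), (np.float64(0.11), np.int64(117)), (np.float64(0.115), np.int64(77)), (np.float64(0.12), np.int64(182)), (np.float
[... 2480 characters left out ...]
75), np.int64(0)), (np.float64(0.18), np.int64(0)), (np.float64(0.185), np.int64(0)), (np.float64(0.19), np.int64(0))]
base rect ((0.5664418935775757, -0.26906225085258484), (0.23798592388629913, 0.189104825258255), 14.66865348815918)
grip [0.616  0.1803 0.043 ]
(array([  7,  13,  15, 149, 137,  48, 117,  45,  17,  32,  38,  27,  12,
        17,  21,  17,   7]), array([0.01 , 0.015, 0.02 , 0.025, 0.03 , 0.035, 0.04 , 0.045, 0.05 ,
       0.055, 0.06 , 0.065, 0.07 , 0.075, 0.08 , 0.085, 0.09 , 0.095]))
plate rect ((0.6001449823379517, 0.18456201255321503), (0.06075310707092285, 0.18295902013778687), 66.30142211914062) 285
beam [0.5697 0.1919 0.0428] [-0.9412  0.3378 -0.0076] 160.2587069216879
```

```bash
cat > fit.py <<'E'
from h import *
from scipy.optimize import least_squares
np.set_printoptions(precision=4,suppress=True)
def box(p,lo,hi):
    lo=np.array(lo);hi=np.array(hi);q=abs(p-(lo+hi)/2)-(hi-lo)/2
    return np.linalg.norm(np.maximum(q,0),axis=1)+np.minimum(q.max(1),0)
def cyl(p,r,z0,z1):
    q=np.stack([np.hypot(p[:,0],p[:,1])-r,abs(p[:,2]-(z0+z1)/2)-(z1-z0)/2],1)
    return np.linalg.norm(np.maximum(q,0),axis=1)+np.minimum(q.max(1),0)
def holder(p,lat=0):
    a=.6-lat
    r=p-np.array([-.014,0,.052]);c,s=np.cos(a),np.sin(a)
    l=np.stack([c*r[:,0]+s*r[:,2],r[:,1],-s*r[:,0]+c*r[:,2]],1)
    return np.min([box(p,[.021,-.009,.022],[.118,.009,.044]),box(p,[.112,-.03,.022],[.17,.03,.03]),
      box(p,[.164,-.03,0],[.17,.03,.03]),cyl(p,.031,0,.044),box(l,[0,-.01,-.003],[.067,.01,.003]),
      box(p,[.049,-.009,.044],[.07,.009,.067])],0)
def stand(p,h):
    return np.min([box(p,[-.05,-.06,0],[.17,.06,.016]),np.linalg.norm(p-[0,0,h],axis=1)-.018,
      box(p,[-.012,-.012,h-.045],[.14,.012,h-.025]),box(p,[.126,-.046,h-.01],[.134,.046,h+.01])],0)
def tr(C,x):
    c,s=np.cos(x[2]),np.sin(x[2]);d=C-np.array([x[0],x[1],x[3]])
    return np.stack([c*d[:,0]+s*d[:,1],-s*d[:,0]+c*d[:,1],d[:,2]],1)
def fith(s,x0,lift=.006,lat=0,rad=.125):
    C=cloud(s);C=C[s["range_z"]>0]
    x=np.array(x0,float)
    for _ in range(4):
        q=tr(C,x);m=(abs(q[:,0]-.07)<rad)&(abs(q[:,1])<.05)&(C[:,2]>lift)&(q[:,2]>-.02)&(q[:,2]<.1)
        p=C[m];p=p[abs(holder(tr(p,x),lat))<.015]
        f=least_squares(lambda x:holder(tr(p,x),lat),x,loss="soft_l1",f_scale=.0015);x=f.x
    return x,len(p),np.median(abs(f.fun))
def fits(s,x0):
    C=cloud(s);C=C[s["range_z"]>0];x=np.array(x0,float)
    for _ in range(4):
        q=tr(C,x);m=(abs(q[:,0]-.06)<.125)&(abs(q[:,1])<.075)&(C[:,2]>.006)
        p=C[m];p=p[abs(stand(tr(p,x),x[4]))<.012]
        f=least_squares(lambda x:stand(tr(p,x),x[4]),x,loss="soft_l1",f_scale=.0015);x=f.x
    return x,len(p),np.median(abs(f.fun))
if __name__=="__main__":
    for n in("scene","top"):
        s=dict(np.load(f"shot_{n}.npz"))
        x,k,e=fith(s,[.53,.205,-.37,0]);print(n,"holder",x,np.degrees(x[2]),k,e)
        y,k,e=fits(s,[.508,-.251,.26,0,.1115]);print(n,"stand",y,np.degrees(y[2]),k,e)
E
python3 fit.py
```

```text
scene holder [ 0.5265  0.2139 -0.4497 -0.0009] -25.764242330477277 1028 0.001236272059931702
scene stand [ 0.5064 -0.2536  0.2509  0.0003  0.1116] 14.375261918424538 5186 0.0008739603969304226
top holder [ 0.5289  0.2186 -0.4473  0.0001] -25.629621312451146 744 0.0016182083581262763
top stand [ 0.5091 -0.2495  0.2533 -0.0001  0.1118] 14.510947714795673 2366 0.001605200168589606
```

```bash
cat > go.py <<'E'
import sys
from h import *
from scipy.spatial.transform import Rotation as Ro
# go.py x y z yaw : shift/turn in tool axes for a tool-down pose
x,y,z,yaw=map(float,sys.argv[1:5])
o=telemetry.get_obs()
R0=Ro.from_euler("xyz",o["orientation"],degrees=True);R1=Ro.from_euler("xyz",[180,0,yaw],degrees=True)
np.set_printoptions(precision=4,suppress=True)
print("t",o["clock"],"tcp",o["tool_pos"],o["orientation"],"F",o["force"],"open",o["opening"])
print("shift",R0.inv().apply(np.array([x,y,z])-o["tool_pos"]),"turn",(R0.inv()*R1).as_rotvec(degrees=True))
E
python3 go.py .6106 .1764 .18 -25.7
```

```text
t 1.4 tcp [0.1721 0.6527 0.2266] [-179.9993   -0.0007  -14.7709] F [-0.461  -0.4097  0.1578] open 0.08788356840625183
shift [0.5454 0.3487 0.0466] turn [-0.0007 -0.0006 10.9291]
```

>>> jog_arm(targets="0.048 0.031 0.004 0 0 1 1;0.096 0.061 0.008 0 0 2 1;0.144 0.092 0.012 0 0 3 1;0.192 0.123 0.016 0 0 4 1;0.240 0.153 0.020 0 0 5 1;0.288 0.184 0.025 0 0 6 1;0.336 0.215 0.029 0 0 7 1;0.384 0.245 0.033 0 0 8 1")

```text
clock: 2.4
tool_pos: [0.4821, 0.3165, 0.1938]
orientation: [-180.0, -0.0, -22.8]
force: [0.3, 0.8, 0.2]
opening: 0.0875
```

```bash
python3 go.py .6106 .1764 .12 -25.7
```

```text
t 2.4 tcp [0.4821 0.3165 0.1938] [-179.9599   -0.0151  -22.789 ] F [0.3225 0.8255 0.2358] open 0.08746658483590318
shift [0.1727 0.0794 0.0738] turn [-0.0405 -0.0141  2.911 ]
```

>>> jog_arm(targets="0.035 0.016 0.014 0 0 0.6 1;0.07 0.032 0.028 0 0 1.2 1;0.105 0.048 0.042 0 0 1.8 1;0.14 0.064 0.056 0 0 2.4 1;0.16 0.074 0.067 0 0 2.9 1;0.1727 0.0794 0.0738 0 0 2.9 1;0.1727 0.0794 0.0738 0 0 2.9 1;0.1727 0.0794 0.0738 0 0 2.9 1")

```text
clock: 3.4
tool_pos: [0.6104, 0.1772, 0.1205]
orientation: [-179.9, -0.0, -25.6]
force: [0.2, 0.7, -0.1]
opening: 0.0874
```

```bash
python3 go.py .6106 .1764 .014 -25.7
python3 - <<'E'
from h import *
for n in("scene","top"):
    s=snapshot(n);o=telemetry.get_obs();u,v=map(int,proj(s,[.6106,.1764,.05]))
    x0,y0=u-80,max(v-70,0);i=s["img"][y0:y0+140,x0:x0+160,::-1].copy()
    cv2.imwrite(f"pics/{n}1.png",cv2.resize(i,None,fx=4,fy=4,interpolation=cv2.INTER_CUBIC))
    print(n,proj(s,o["tool_pos"])-[x0,y0])
a=cv2.imread("pics/scene1.png");b=cv2.imread("pics/top1.png")
cv2.imwrite("pics/pair1.png",cv2.resize(np.hstack([a,b]),(800,350)))
E
```

```text
t 3.4 tcp [0.6104 0.1772 0.1205] [-179.9228   -0.0344  -25.644 ] F [ 0.243   0.6586 -0.0717] open 0.087432515876263
shift [0.0004 0.0008 0.1065] turn [-0.0772 -0.0343  0.056 ]
scene [83.59548664 49.26872627]
top [77.41579523 65.27317441]
```

View pics/pair1.png

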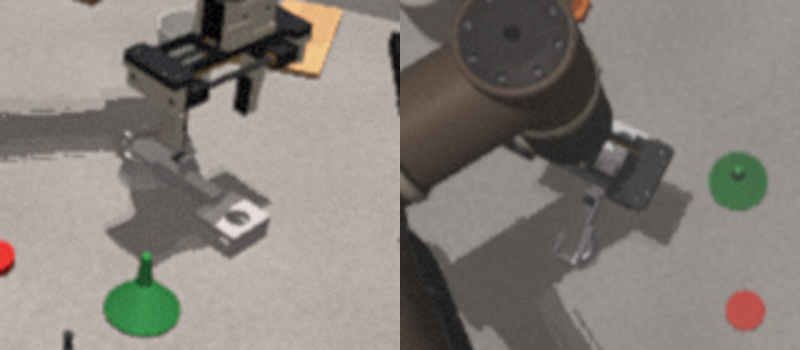

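Left half: the open fingers (around 180,130) straddle the beam. Right half: the wrist covers the beam and its yaw matches. Descending.

>>> jog_arm(targets="0.0004 0.0008 0.02 0 0 0 1;0.0004 0.0008 0.04 0 0 0 1;0.0004 0.0008 0.06 0 0 0 1;0.0004 0.0008 0.075 0 0 0 1;0.0004 0.0008 0.09 0 0 0 1;0.0004 0.0008 0.1 0 0 0 1;0.0004 0.0008 0.105 0 0 0 1;0.0004 0.0008 0.1055 0 0 0 1")

```text
clock: 4.5
tool_pos: [0.6106, 0.1765, 0.015]
orientation: [-179.9, -0.0, -25.6]
force: [0.3, -0.0, -0.4]
opening: 0.0875
```

>>> jog_arm(targets="0 0 0 0 0 0 0.3;0 0 0 0 0 0 -0.2;0 0 0 0 0 0 -0.6;0 0 0 0 0 0 -1;0 0 0 0 0 0 -1;0 0 0 0 0 0 -1;0 0 0 0 0 0 -1;0 0 0 0 0 0 -1")

```text
clock: 5.5
tool_pos: [0.6106, 0.1765, 0.015]
orientation: [-179.9, -0.0, -25.6]
force: [0.7, -0.3, 0.2]
opening: 0.0181
```

```bash
python3 go.py .6106 .1764 .2 -25.7
```

```text
t 5.5 tcp [0.6106 0.1765 0.015 ] [-179.9296   -0.0438  -25.6022] F [ 0.7422 -0.2885  0.2277] open 0.01806532687717454
shift [ 0.0002 -0.0002 -0.185 ] turn [-0.0704 -0.0437  0.0979]
```

>>> jog_arm(targets="0 0 -0.008 0 0 0 -1;0 0 -0.02 0 0 0 -1;0 0 -0.045 0 0 0 -1;0 0 -0.075 0 0 0 -1;0 0 -0.11 0 0 0 -1;0 0 -0.145 0 0 0 -1;0 0 -0.175 0 0 0 -1;0 0 -0.19 0 0 0 -1")

```text
clock: 6.5
tool_pos: [0.6108, 0.1766, 0.2075]
orientation: [-179.8, -0.1, -25.6]
force: [0.1, 0.9, -5.2]
opening: 0.0178
```

```bash
python3 go.py .5969 -.2285 .205 14.45
```

```text
t 6.5 tcp [0.6108 0.1766 0.2075] [-179.7845   -0.1328  -25.5997] F [ 0.099   0.926  -5.2371] open 0.017799843294491264
shift [0.1625 0.3713 0.0015] turn [ -0.1602  -0.2026 -40.0494]
```

>>> jog_arm(targets="0.01 0.023 0 0 0 -2.5 -1;0.027 0.062 0 0 0 -6.7 -1;0.045 0.102 0 0 0 -11 -1;0.063 0.144 0 0 0 -15.5 -1;0.081 0.186 0 0 0 -20 -1;0.099 0.227 0 0 0 -24.5 -1;0.115 0.263 0 0 0 -28.5 -1;0.128 0.292 0 0 0 -31.5 -1")

```text
clock: 7.5
tool_pos: [0.5992, -0.1435, 0.2061]
orientation: [-179.9, -0.2, 6.0]
force: [-0.0, 0.2, -5.6]
opening: 0.0181
```

```bash
python3 go.py .5969 -.2285 .18 14.45
```

```text
t 7.5 tcp [ 0.5992 -0.1435  0.2061] [-179.8553   -0.1563    5.9568] F [-0.0325  0.2188 -5.5905] open 0.018050190259705567
shift [-0.0112  0.0843  0.0258] turn [-0.1328 -0.1667 -8.493 ]
```

>>> jog_arm(targets="-0.003 0.022 0.004 0 0 -2.2 -1;-0.006 0.043 0.01 0 0 -4.3 -1;-0.008 0.06 0.016 0 0 -6.2 -1;-0.01 0.074 0.021 0 0 -7.6 -1;-0.0108 0.081 0.0245 0 0 -8.3 -1;-0.0112 0.0843 0.0258 -0.1 -0.1 -8.5 -1;-0.0112 0.0843 0.0258 -0.1 -0.1 -8.5 -1;-0.0112 0.0843 0.0258 -0.1 -0.1 -8.5 -1")

```text
clock: 8.5
tool_pos: [0.597, -0.228, 0.1802]
orientation: [-180.0, -0.1, 14.5]
force: [0.0, -0.8, -4.5]
opening: 0.0178
```

Run:
```python
from h import *
import fit
from fit import *
o=telemetry.get_obs();print(o["tool_pos"],o["orientation"])
B={"scene":[.5064,-.2536],"top":[.5091,-.2495]}
for n in("scene","top"):
    s=snapshot(n);np.savez(f"shot2_{n}.npz",**{k:s[k] for k in("img","range_z","intrinsics","R","t")})
    try: x,k,e=fith(s,[B[n][0],B[n][1],.252,.166]);print(n,x,np.degrees(x[2]),k,e)
    except Exception as ex: print(ex)
    u,v=map(int,proj(s,[.56,-.24,.15]));x0,y0=u-80,max(v-80,0)
    cv2.imwrite(f"pics/{n}2.png",cv2.resize(s["img"][y0:y0+160,x0:x0+160,::-1],(400,400),interpolation=cv2.INTER_CUBIC))
cv2.imwrite("pics/pair2.png",np.hstack([cv2.imread("pics/scene2.png"),cv2.imread("pics/top2.png")]))
```

```text
[ 0.597  -0.228   0.1802] [-179.9731   -0.0904   14.4703]
scene [ 0.5063 -0.2493  0.2185  0.165 ] 12.517112978889099 1705 0.0012675418102792713
top [ 0.511  -0.2552  0.3725  0.1636] 21.343883218904537 578 0.0017779357311128283
```

View pics/pair2.png

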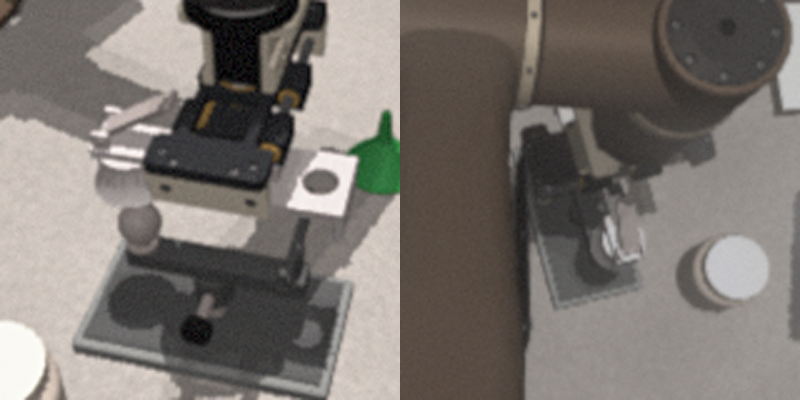

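The holder hangs level above the stand, with the cup over the ball (left half, cup at 120,180, ball at 140,225). I'll refit without the gripper's points.

```bash
cat > fit2.py <<'E'
from fit import *
def tr5(C,x):
    q=tr(C,x[:4]);c,s=np.cos(x[4]),np.sin(x[4])
    return np.stack([c*q[:,0]-s*q[:,2],q[:,1],s*q[:,0]+c*q[:,2]],1)
def fitm(s,x0,lat=0,usemask=True,fixpitch=False):
    C=cloud(s);C=C[s["range_z"]>0];x=np.array(list(x0)+[0],float)
    for _ in range(6):
        q=tr5(C,x)
        m=(abs(q[:,1])<.045)&(q[:,2]>-.005)&(((q[:,0]>-.045)&(q[:,0]<.045)&(q[:,2]<.1))|((q[:,0]>.108)&(q[:,0]<.185)&(q[:,2]<.034)))
        p=C[m];p=p[abs(holder(tr5(p,x),lat))<.012]
        g=(lambda x:np.append(holder(tr5(p,x),lat),0 if not fixpitch else 1e3*x[4]))
        f=least_squares(g,x,loss="soft_l1",f_scale=.0015);x=f.x
    return x,len(p),np.median(abs(f.fun))
if __name__=="__main__":
    B={"scene":[.5064,-.2536],"top":[.5091,-.2495]}
    for n in B:
        s=dict(np.load(f"shot2_{n}.npz"))
        for fp in(0,1):
            x,k,e=fitm(s,[*B[n],.252,.166],fixpitch=fp);print(n,x[:4],"yaw,pitch",np.degrees(x[2]),np.degrees(x[4]),k,e)
        s=dict(np.load(f"shot_{n}.npz"));x,k,e=fitm(s,([.5265,.2139] if n=="scene" else [.5289,.2186])+[-.449,0]);print(" initial",x,np.degrees(x[2]),k,e)
E
python3 fit2.py
```

```text
scene [ 0.5062 -0.2497  0.2218  0.163 ] yaw,pitch 12.706825383318971 -1.0508561242991976 1682 0.0009074155841477088
scene [ 0.5063 -0.2493  0.2194  0.165 ] yaw,pitch 12.569632268981334 -1.9683581755337757e-06 1682 0.0012765169922365795
 initial [ 0.5264  0.2116 -0.4243 -0.0016 -0.0043] -24.310766519573992 1064 0.0015712459816689603
top [ 0.5113 -0.2543  0.2912  0.1627] yaw,pitch 16.68336841302573 -1.526852550784733 513 0.0017304504622437024
top [ 0.5104 -0.2556  0.3915  0.1634] yaw,pitch 22.43000980997497 -2.8403649259842663e-07 505 0.0016700605367801413
 initial [ 0.5252  0.2186 -0.4511 -0.0017 -0.0115] -25.84565722247668 916 0.0026318450556893367
```

```bash
cat > ov.py <<'E'
from fit import *
def W(x,pts):
    c,s=np.cos(x[2]),np.sin(x[2]);p=np.array(pts,float)
    return np.stack([x[0]+c*p[:,0]-s*p[:,1],x[1]+s*p[:,0]+c*p[:,1],x[3]+p[:,2]],1)
def draw(s,img,x0,y0,f,x,poly,col):
    q=np.array([(proj(s,P_)-[x0,y0]+.5)*f for P_ in W(x,poly)])
    cv2.polylines(img,[np.round(q*8).astype(np.int32)],True,col,1,cv2.LINE_AA,3)
circ=lambda r,z,cx=0:[[cx+r*np.cos(a),r*np.sin(a),z] for a in np.linspace(0,2*np.pi,40)]
def overlay(shot,name,hx,sx,h,fn,win=(.57,-.235,.14),half=60,f=6):
    s=shot;u,v=map(int,proj(s,win));x0,y0=u-half,max(v-half,0)
    i=cv2.resize(np.ascontiguousarray(s["img"][y0:y0+2*half,x0:x0+2*half,::-1]),None,fx=f,fy=f,interpolation=cv2.INTER_CUBIC)
    H=[[[.112,-.03,.03],[.17,-.03,.03],[.17,.03,.03],[.112,.03,.03]],[[.17,-.03,.03],[.17,.03,.03],[.17,.03,0],[.17,-.03,0]],circ(.013,.03,.148),circ(.031,0),circ(.031,.044),[[.021,-.009,.044],[.118,-.009,.044],[.118,.009,.044],[.021,.009,.044]]]
    for p in H: draw(s,i,x0,y0,f,hx,p,(0,255,0))
    S=[[[-.05,-.06,.016],[.17,-.06,.016],[.17,.06,.016],[-.05,.06,.016]],[[-.012,-.012,h-.025],[.14,-.012,h-.025],[.14,.012,h-.025],[-.012,.012,h-.025]],[[.126,-.046,h+.028],[.134,-.046,h+.028],[.134,.046,h+.028],[.126,.046,h+.028]],circ(.018,h)]
    for p in S: draw(s,i,x0,y0,f,sx,p,(0,128,255))
    cv2.imwrite(fn,i[:600,:800])
if __name__=="__main__":
    s=dict(np.load("shot2_scene.npz"))
    overlay(s,"scene",[.5064,-.2532,np.radians(14.47),.166],[.5064,-.2536,.2509,0],.1116,"pics/ov_scene.png",half=60,f=5)
    s=dict(np.load("shot2_top.npz"))
    overlay(s,"top",[.5091,-.2491,np.radians(14.47),.166],[.5091,-.2495,.2533,0],.1116,"pics/ov_top.png",half=50,f=6)
E
python3 ov.py
```

```text
(no output)
```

View pics/ov_scene.png

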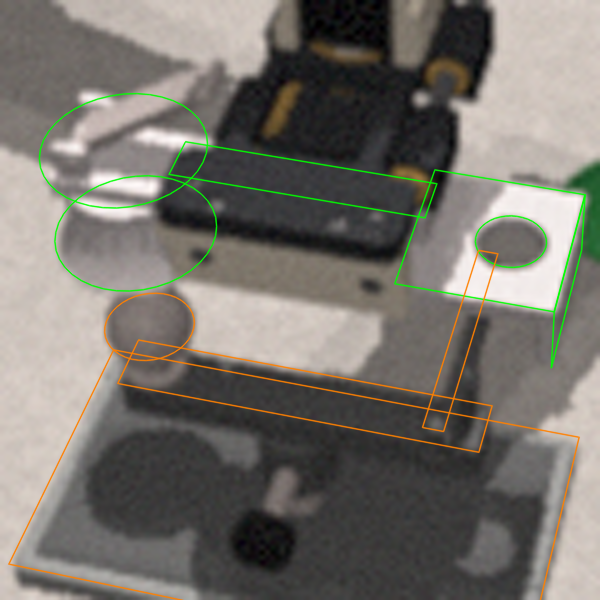

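View pics/ov_top.png

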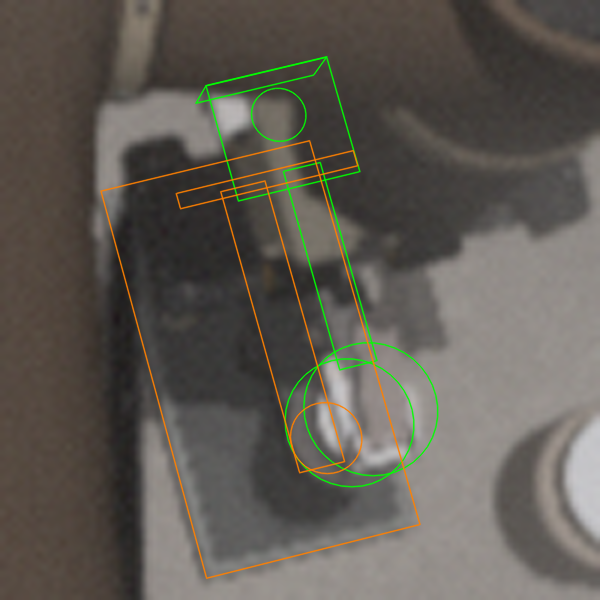

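Run:
```python
from ov import *
s=dict(np.load("shot_scene.npz"))
overlay(s,"s",[.5265,.2139,-.4497,0],[.5064,-.2536,.2509,0],.1116,"pics/ov_s0.png",half=50,f=6,win=(.57,-.235,.1))
overlay(s,"s",[.5265,.2139,-.4497,0],[.5064,-.2536,.2509,0],.1116,"pics/ov_h0.png",half=50,f=6,win=(.60,.18,.02))
```

```text
(no output)
```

View pics/ov_s0.png

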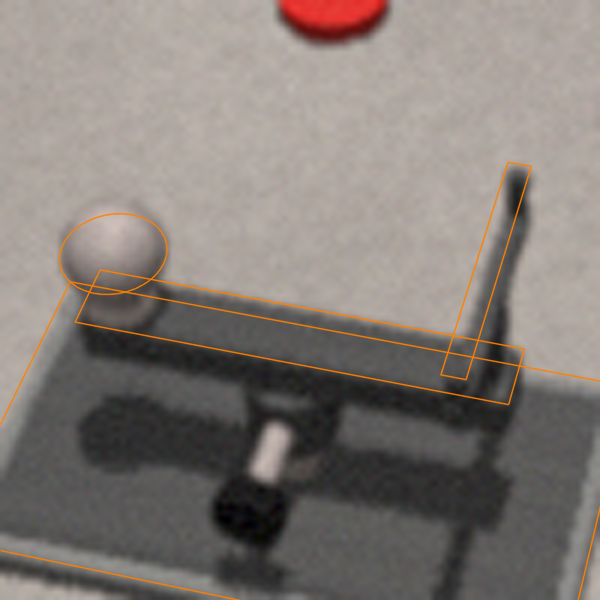

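View pics/ov_h0.png

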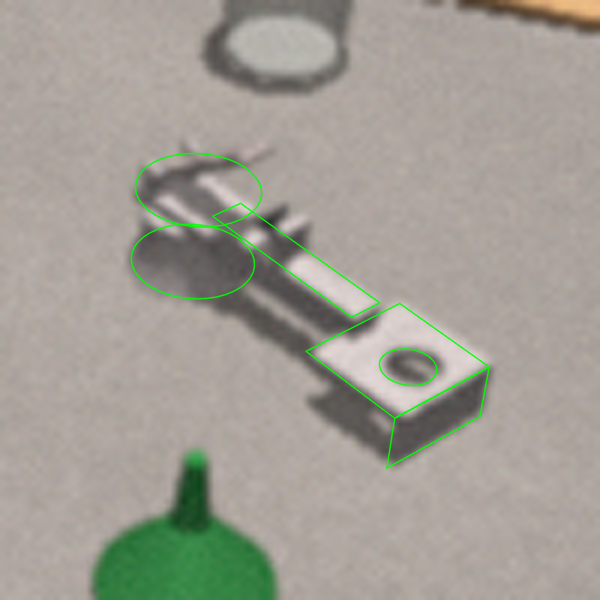

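Run:
```python
from ov import *
s=dict(np.load("shot_scene.npz"));C=cloud(s)
u,v=map(int,proj(s,(.63,-.22,.1)));print(u,v)
i=s["img"][v-35:v+35,u-35:u+35,::-1].astype(float);i=np.clip((i/255)**.45*255,0,255).astype(np.uint8)
i=cv2.resize(i,None,fx=8,fy=8,interpolation=cv2.INTER_CUBIC)
x=[.5064,-.2536,.2509,0];h=.1116
for p in [[[.126,-.046,h+.01],[.134,-.046,h+.01],[.134,.046,h+.01],[.126,.046,h+.01]],[[.126,-.046,h+.028],[.134,-.046,h+.028],[.134,-.046,h+.0],[.126,-.046,h]],[[.126,.046,h+.028],[.134,.046,h+.028],[.134,.046,h+.0],[.126,.046,h]]]: draw(s,i,u-35,v-35,8,x,p,(0,128,255))
cv2.imwrite("pics/bar.png",i)
q=tr(C.reshape(-1,3),x);m=(q[:,2]>.1)&(q[:,0]>.1)&(q[:,0]<.16)&(abs(q[:,1])<.06)
a=q[m];a=a[np.argsort(a[:,1])];print(a[::6]*1000)
```

```text
248 257
[[132.2131 -47.3948 134.0911]
 [129.9928 -46.4476 120.4113]
 [131.7329 -45.7084 119.9952]
 [131.7354 -45.3996 137.3174]
 [133.5056 -45.1573 113.799 ]
 [133.3803 -44.4488 130.7776]
 [127.4647 -43.8908 125.3914]
 [130.9691 -42.2621 139.0637]
 [133.7748 -38.2459 123.1962]
 [133.7703 -30.1697 113.1733]
 [130.671  -25.458  121.5395]
 [134.1057 -23.3447 113.9478]
 [133.2107 -19.6604 121.2561]
 [128.5057 -16.5283 122.1654]
 [127.7659 -13.4823 121.3401]
 [128.9853 -10.2903 120.9109]
 [132.4061  -7.9302 122.0811]
 [134.2576  -7.3257 121.8873]
 [131.7681  -5.2245 121.737 ]
 [135.2274  -2.6621 113.6949]
 [132.6425  -0.4428 122.4138]
 [130.031    2.1266 121.7393]
 [131.409    4.8334 122.0064]
 [135.2673   6.2068 106.3695]
 [132.644    8.2188 121.4795]
 [133.9956  11.1362 121.5318]
 [129.0842  14.7564 122.136 ]
 [130.3709  17.9991 121.8522]
 [129.7944  20.4799 121.9398]
 [133.095   23.9595 121.956 ]
 [133.9384  29.2877 122.3218]
 [129.6644  29.8829 123.5563]
 [130.2944  35.9052 129.1289]
 [130.1781  36.8885 119.1202]
 [127.6913  38.1255 132.0256]
 [127.6214  38.6865 125.5079]
 [133.6004  39.5781 129.0306]
 [127.2748  40.1398 126.852 ]
 [132.9426  41.9419 138.1273]]
```

View pics/bar.png

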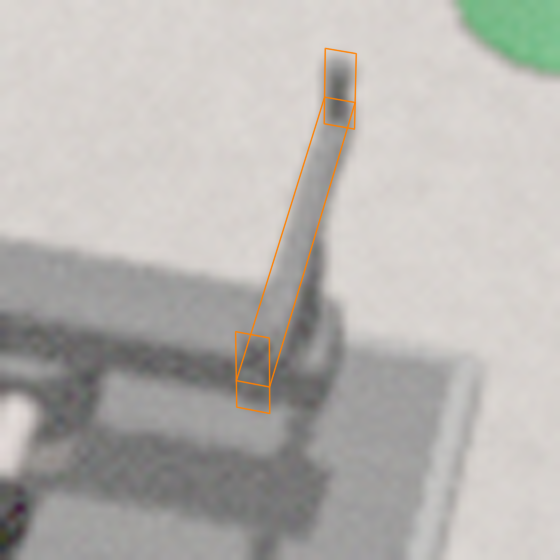

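The bar overlay matches: its top is at 122 mm, so the ball centre is about 112 mm up and the seated TCP z about 0.115. The plate overlay agrees too. Lowering in stages.

>>> jog_arm(targets="0 0.0003 0.006 0 0 0 -1;0 0.0004 0.014 0 0 0 -1;0 0.0004 0.022 0 0 0 -1;0 0.0004 0.03 0 0 0 -1;0 0.0004 0.037 0 0 0 -1;0 0.0004 0.043 0 0 0 -1;0 0.0004 0.047 0 0 0 -1;0 0.0004 0.049 0 0 0 -1")

```text
clock: 9.6
tool_pos: [0.5972, -0.2284, 0.1311]
orientation: [-180.0, -0.1, 14.5]
force: [-0.3, 0.2, -4.5]
opening: 0.0178
```

```bash
python3 go.py .5969 -.2285 .12 14.45
```

```text
t 9.6 tcp [ 0.5972 -0.2284  0.1311] [-179.9759   -0.0856   14.4758] F [-0.2747  0.1978 -4.5019] open 0.017846674857298524
shift [-0.0003  0.      0.0111] turn [-0.0241 -0.0856  0.0258]
```

>>> jog_arm(targets="0 0 0.002 0 0 0 -1;0 0 0.004 0 0 0 -1;0 0 0.006 0 0 0 -1;0 0 0.008 0 0 0 -1;0 0 0.0095 0 0 0 -1;0 0 0.011 0 0 0 -1;0 0 0.011 0 0 0 -1;0 0 0.011 0 0 0 -1")

```text
clock: 10.6
tool_pos: [0.5973, -0.2284, 0.1201]
orientation: [-180.0, -0.1, 14.5]
force: [0.3, 0.0, -4.3]
opening: 0.0175
```

>>> jog_arm(targets="0 0 0.0005 0 0 0 -1;0 0 0.001 0 0 0 -1;0 0 0.0015 0 0 0 -1;0 0 0.002 0 0 0 -1;0 0 0.0025 0 0 0 -1;0 0 0.003 0 0 0 -1;0 0 0.0035 0 0 0 -1;0 0 0.0035 0 0 0 -1")

```text
clock: 11.6
tool_pos: [0.5973, -0.2284, 0.1167]
orientation: [-180.0, -0.1, 14.5]
force: [-0.7, 0.3, -4.1]
opening: 0.0178
```

>>> jog_arm(targets="0 0 0.0003 0 0 0 -1;0 0 0.0006 0 0 0 -1;0 0 0.0009 0 0 0 -1;0 0 0.0012 0 0 0 -1;0 0 0.0015 0 0 0 -1;0 0 0.0015 0 0 0 -1;0 0 0.0015 0 0 0 -1;0 0 0.0015 0 0 0 -1")

```text
clock: 12.6
tool_pos: [0.5974, -0.2285, 0.1154]
orientation: [-180.0, -0.1, 14.5]
force: [-0.3, 0.3, 0.5]
opening: 0.0177
```

>>> jog_arm(targets="0 0 0.0001 0 0 0 -1;0 0 0.0002 0 0 0 -1;0 0 0.0003 0 0 0 -1;0 0 0.0004 0 0 0 -1;0 0 0.0004 0 0 0 -1;0 0 0.0004 0 0 0 -1;0 0 0.0004 0 0 0 -1;0 0 0.0004 0 0 0 -1")

```text
clock: 13.6
tool_pos: [0.5975, -0.2286, 0.1151]
orientation: [180.0, -0.1, 14.5]
force: [-2.5, -0.5, 4.8]
opening: 0.0177
```

Run:
```python
from h import *
o=telemetry.get_obs();print(o["tool_pos"],o["orientation"],o["force"],o["moment"])
s=snapshot("scene");np.savez("shot3_scene.npz",**{k:s[k] for k in("img","range_z","intrinsics","R","t")})
from ov import *
overlay(s,"scene",[.5064,-.2536,np.radians(14.47),.1],[.5064,-.2536,.2509,0],.112,"pics/ov3.png",half=60,f=5)
from fit2 import fitm
print(fitm(s,[.5064,-.2536,.252,.1]))
```

```text
[ 0.59745325 -0.2285882   0.11512777] [ 1.79994561e+02 -1.07755101e-01  1.44889572e+01] [-2.53562791 -0.48844788  4.845356  ] [ 0.00872304  0.97346529 -0.04198061]
(array([ 0.5061, -0.2505,  0.2239,  0.0995, -0.0017]), 1606, np.float64(0.0009321069039907072))
```

View pics/ov3.png

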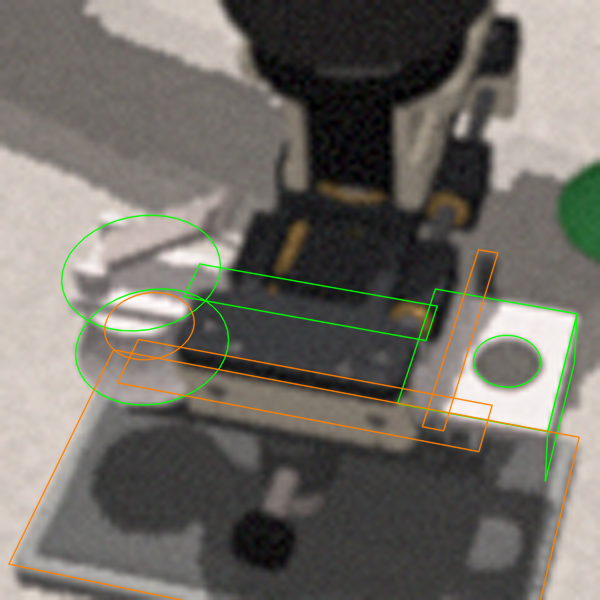

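Seated: the force rose smoothly at the expected height and the overlay agrees (hole at 507,362). Releasing and going straight up.

>>> jog_arm(targets="0 0 0 0 0 0 -0.5;0 0 0 0 0 0 0.2;0 0 0 0 0 0 1;0 0 0 0 0 0 1;0 0 0 0 0 0 1;0 0 0 0 0 0 1;0 0 -0.004 0 0 0 1;0 0 -0.012 0 0 0 1")

```text
clock: 14.65
tool_pos: [0.5973, -0.2286, 0.1274]
orientation: [-180.0, -0.1, 14.5]
force: [-0.2, 0.7, 1.0]
opening: 0.0851
```

>>> jog_arm(targets="0 0 -0.02 0 0 0 1;0 0 -0.045 0 0 0 1;0 0 -0.075 0 0 0 1;0 0 -0.105 0 0 0 1;0 0 -0.13 0 0 0 1;0 0 -0.14 0 0 0 0;0 0 -0.14 0 0 0 -1;0 0 -0.14 0 0 0 -1")

```text
clock: 15.65
tool_pos: [0.5965, -0.2284, 0.2661]
orientation: [-179.9, 0.0, 14.5]
force: [-0.2, 0.2, -0.2]
opening: 0.0632
```

Run:
```python
from h import *
o=telemetry.get_obs();print(o["tool_pos"],o["orientation"],o["force"],o["opening"])
s=snapshot("scene");np.savez("shot4_scene.npz",**{k:s[k] for k in("img","range_z","intrinsics","R","t")})
from ov import *
overlay(s,"scene",[.5064,-.2536,np.radians(14.47),.1],[.5064,-.2536,.2509,0],.112,"pics/ov4.png",half=60,f=5)
from fit2 import fitm
print(fitm(s,[.5064,-.2536,.252,.1])); print(fith(s,[.5064,-.2536,.252,.1],lift=.095))
t=snapshot("top");print(fith(t,[.5091,-.2495,.252,.1],lift=.095))
```

```text
[ 0.59654292 -0.22843931  0.26608735] [-1.79942574e+02  1.25623004e-02  1.44871114e+01] [-0.15623197  0.20267604 -0.2498615 ] 0.06323544112326285
(array([ 0.5058, -0.2511,  0.2252,  0.0995, -0.0016]), 1875, np.float64(0.001037406981382251))
(array([ 0.5059, -0.2514,  0.2097,  0.0997]), 2493, np.float64(0.001026568642261378))
(array([ 0.5106, -0.2556,  0.3481,  0.0995]), 532, np.float64(0.0017024576282038718))
```

View pics/ov4.png

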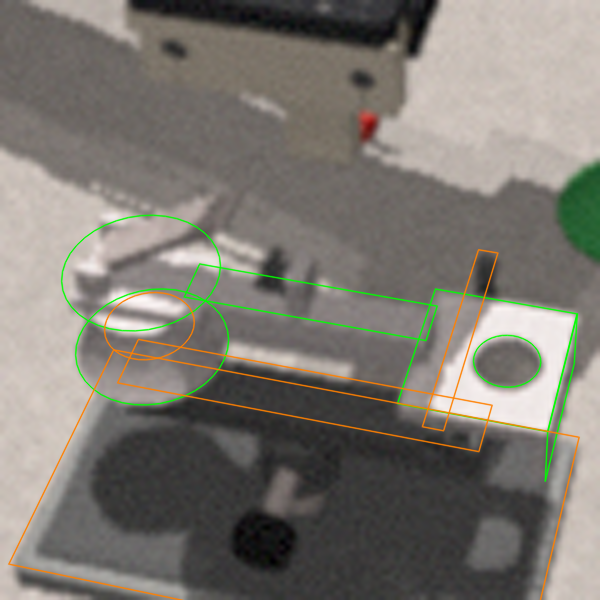

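The holder stays seated after release: overlay unchanged, with the lever raised near 170,230. Moving the shut gripper above the lever pad.

```bash
python3 go.py .5344 -.2449 .205 14.5
```

```text
t 15.75 tcp [ 0.5967 -0.2285  0.2661] [-179.9495    0.0205   14.4877] F [-0.1037 -0.5202 -0.0838] open 0.05499011871175445
shift [-0.0643  0.0003  0.0611] turn [-0.0505  0.0205 -0.0123]
```

>>> jog_arm(targets="-0.02 0 0 0 0 0 -1;-0.045 0 0 0 0 0 -1;-0.0643 0.0003 0.005 0 0 0 -1;-0.0643 0.0003 0.02 0 0 0 -1;-0.0643 0.0003 0.04 0 0 0 -1;-0.0643 0.0003 0.055 0 0 0 -1;-0.0643 0.0003 0.061 0 0 0 -1;-0.0643 0.0003 0.061 0 0 0 -1")

```text
clock: 16.75
tool_pos: [0.5345, -0.2448, 0.2046]
orientation: [-179.9, 0.1, 14.5]
force: [0.4, 0.1, 0.2]
opening: 0.0003
```

```bash
python3 go.py .5344 -.2449 .165 14.5;python3 - <<'E'
from ov import *
s=snapshot("scene");t=snapshot("top")
overlay(s,"scene",[.5064,-.2536,np.radians(14.47),.1],[.5064,-.2536,.2509,0],.112,"pics/ov5.png",half=40,f=10,win=(.535,-.245,.15))
i=cv2.imread("pics/ov5.png");j=cv2.resize(i,(400,300 if i.shape[0]==600 else 400))
u,v=map(int,proj(t,[.535,-.245,.15]));k=cv2.resize(t["img"][v-40:v+40,u-40:u+40,::-1],(400,400),interpolation=cv2.INTER_CUBIC)
u,v=map(int,proj(s,[.535,-.245,.15]));l=cv2.resize(s["img"][v-40:v+40,u-40:u+40,::-1],(400,400),interpolation=cv2.INTER_CUBIC)
cv2.imwrite("pics/pair5.png",np.hstack([l,k]))
E
```

```text
t 16.75 tcp [ 0.5345 -0.2448  0.2046] [-179.9342    0.0809   14.4985] F [0.4327 0.125  0.1619] open 0.0003492220172863994
shift [-0.0001  0.0001  0.0396] turn [-0.0658  0.0809 -0.0016]
```

View pics/pair5.png

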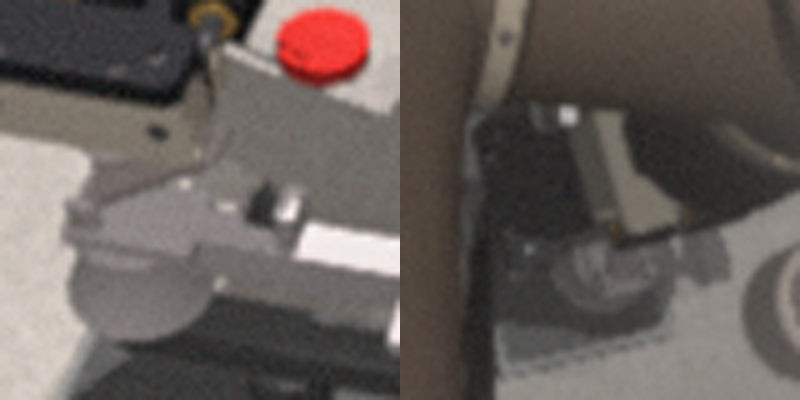

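The fingertips are just above the lever's outer part (left half, lever from 90,195 to 225,135) and clear of the catch (265,205). Pressing down slowly.

>>> jog_arm(targets="0 0 0.006 0 0 0 -1;0 0 0.012 0 0 0 -1;0 0 0.018 0 0 0 -1;0 0 0.023 0 0 0 -1;0 0 0.028 0 0 0 -1;0 0 0.033 0 0 0 -1;0 0 0.037 0 0 0 -1;0 0 0.039 0 0 0 -1")

```text
clock: 17.85
tool_pos: [0.5355, -0.245, 0.1667]
orientation: [180.0, -0.1, 14.5]
force: [2.7, 1.1, 4.4]
opening: 0.0007
```

>>> jog_arm(targets="0 0 0.0015 0 0 0 -1;0 0 0.003 0 0 0 -1;0 0 0.0045 0 0 0 -1;0 0 0.006 0 0 0 -1;0 0 0.0075 0 0 0 -1;0 0 0.009 0 0 0 -1;0 0 0.0095 0 0 0 -1;0 0 0.0095 0 0 0 -1")

```text
clock: 18.85
tool_pos: [0.5372, -0.2448, 0.1582]
orientation: [179.9, -0.3, 14.5]
force: [4.1, 2.7, 5.6]
opening: 0.0007
```

>>> jog_arm(targets="-0.001 0 0.001 0 0 0 -1;-0.0015 0 0.002 0 0 0 -1;-0.002 0 0.003 0 0 0 -1;-0.002 0 0.0035 0 0 0 -1;-0.002 0 0.004 0 0 0 -1;-0.002 0 0.0045 0 0 0 -1;-0.002 0 0.0045 0 0 0 -1;-0.002 0 0.0045 0 0 0 -1")

```text
clock: 19.85
tool_pos: [0.5372, -0.2451, 0.1549]
orientation: [179.8, -0.5, 14.6]
force: [4.3, 3.9, 9.6]
opening: 0.0009
```

>>> jog_arm(targets="-0.001 0 0.0005 0 0 0 -1;-0.001 0 0.001 0 0 0 -1;-0.001 0 0.0015 0 0 0 -1;-0.001 0 0.002 0 0 0 -1;-0.001 0 0.0025 0 0 0 -1;-0.001 0 0.003 0 0 0 -1;-0.001 0 0.003 0 0 0 -1;-0.001 0 0.003 0 0 0 -1")

```text
clock: 20.85
tool_pos: [0.5373, -0.2452, 0.1529]
orientation: [179.8, -0.6, 14.6]
force: [2.6, 3.9, 9.5]
opening: 0.0004
```

```bash
python3 go.py .5365 -.2449 .152 14.5
```

```text
t 20.85 tcp [ 0.5373 -0.2452  0.1529] [179.7952  -0.6043  14.6116] F [2.5888 3.9344 9.5393] open 0.00043965686450578523
shift [-0.0007 -0.0005  0.0009] turn [ 0.2042 -0.6044  0.1105]
```

>>> jog_arm(targets="0 0 0.0005 0 0 0 -1;0 0 0.001 0 0 0 -1;0 0 0.0015 0 0 0 -1;0 0 0.002 0 0 0 -1;0 0 0.0025 0 0 0 -1;0 0 0.0025 0 0 0 -1;0 0 0.0025 0 0 0 -1;0 0 0.0025 0 0 0 -1")

```text
clock: 21.85
tool_pos: [0.5375, -0.2453, 0.1524]
orientation: [179.7, -0.7, 14.6]
force: [-3.0, 4.3, 18.5]
opening: 0.0001
```

Hard stop felt at 18.5 N. Backing off and checking the lever.

>>> jog_arm(targets="0 0 -0.002 0 0 0 -1;0 0 -0.006 0 0 0 -1;0 0 -0.012 0 0 0 -1;0 0 -0.03 0 0 0 -1;0 0 -0.055 0 0 0 -1;0 0 -0.085 0 0 0 -1;0 0 -0.115 0 0 0 -1;0 0 -0.135 0 0 0 -1")

```text
clock: 22.85
tool_pos: [0.5357, -0.2452, 0.2886]
orientation: [179.7, -0.7, 14.6]
force: [0.2, 0.3, -0.1]
opening: 0.0005
```

Run:
```python
from ov import *
from fit2 import fitm
s=snapshot("scene")
overlay(s,"scene",[.5064,-.2536,np.radians(14.47),.1],[.5064,-.2536,.2509,0],.112,"pics/ov6.png",half=50,f=6)
for lat in(0,.3,.6):print(lat,fitm(s,[.5064,-.2536,.252,.1],lat=lat))
q=tr(cloud(s)[s["range_z"]>0],[.5064,-.2536,.252,.1]);m=(abs(q[:,1])<.009)&(q[:,0]>-.01)&(q[:,0]<.06)&(q[:,2]>.03)&(q[:,2]<.12)
for a in range(-10,60,10):
    w=q[m&(q[:,0]*1000>=a)&(q[:,0]*1000<a+10),2];print(a,len(w),np.percentile(w,[10,50,90]) if len(w) else 0)
```

```text
0 (array([ 0.5055, -0.2477,  0.2028,  0.1099,  0.0697]), 1726, np.float64(0.0015423625782141973))
0.3 (array([ 0.5059, -0.2508,  0.2239,  0.0981, -0.0111]), 1759, np.float64(0.0013951102462815106))
0.6 (array([ 0.5055, -0.251 ,  0.2236,  0.0996, -0.0006]), 1766, np.float64(0.0011313864356881226))
-10 38 [0.0437 0.054  0.0559]
0 37 [0.0496 0.0546 0.056 ]
10 39 [0.045  0.0544 0.0553]
20 37 [0.0434 0.0541 0.0555]
30 33 [0.0467 0.0544 0.0558]
40 37 [0.0441 0.0538 0.0556]
50 54 [0.0429 0.0577 0.0646]
```

View pics/ov6.png

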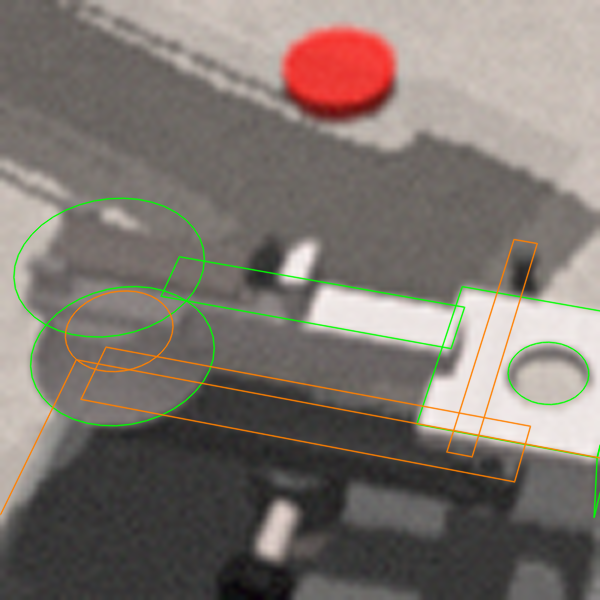

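The lever now lies flat under the catch (top at 54–55 mm over its whole length, catch at 265,265) and has stayed down untouched. The holder is level. Handing in.

```bash
python3 -c "
from h import *
print(telemetry.get_obs()['force']);print(job.close_job())"
```

```text
[ 1.48799599 -0.50600567  3.6786696 ]
the job is handed in; nothing more can be done
None
```

I mounted the holder on the stand, let go of it, and latched the lever. The job was handed in at about 23 s of the 58 s allowed, and it reported no verdict.

- **Seating:** I gripped the beam at 18 mm opening and lowered the holder in small steps. Contact came at the expected height, with about 10 N on the stand, and I only released after that. The camera overlay before and after release showed it level, with the plate on the cross bar.
- **Latch:** I pressed with the shut gripper to the hard stop at about 18.5 N. After I backed off, depth readings put the lever's top flat at 54–55 mm (latched is 55 mm). The holder's tilt fitted as about 0.03°.
- **Bystanders:** the arm never came near the funnel, cap, beaker or jar, but I did not measure their positions at the end.

Two checks disagreed:

- **Yaw:** the depth fits with the gripper in view gave 12–13° from the scene camera and 17–22° from the top camera. The stand and gripper were at 14.4–14.5°. I trusted the gripper's own yaw and the overlay, because those fits were partly blocked by the gripper.
- **Force:** the last reading before hand-in was 3.7 N vertical, while the last move had ended near 0 N. The gripper was about 135 mm clear of the holder, so I took this as sensor noise but did not check further.

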